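# Press a mailing-tube cap home with one turn of the press's flywheel

## Task

In the rack is one cardboard mailing tube with a white cap only started in its end: lay it in the green tube press with its finished end seated gently but fully on the floor of the white cup, and let go of it there. Then hold the red handle lightly and, without forcing it, turn the flywheel clockwise (as seen from the handle's side) through exactly one revolution, so that the ram presses the cap home and draws fully back, and leave the wheel parked with the handle at the top. Do not push the cap in by hand, and leave the other tubes, the tape roll and the grey pot where they are.

Things in the scene. Friction and masses are not known exactly. Their poses are not given: they have to be found in the camera images.
- tube_mid (a point): Middle of the tube to be capped: kraft cardboard, 40 mm diameter, 150 mm long, about 0.11 kg, lying level in a rack slot; axis 35 mm above the bench in the rack. Its own y axis runs along the tube to the foot (finished end), z is up. At the -y end a white cap stands 16 mm proud, so that end reaches 91 mm from here.
- tube_foot (a point): Centre of the finished (foot) end face of the same tube, 75 mm from its middle along its y axis. This end goes onto the floor of the cup.
- tube: The same tube as a whole; origin on its underside below the middle, 20 mm under its axis.
- cap (a joint): Cap of that tube, a tight push fit that slides with about 16 N: 0 = only started, 0.012 m = home, its 4 mm rim resting on the tube's end. Travel 12 mm.
- cup: White cone-shaped centring cup on the press's tailstock; origin at the centre of its floor, 125 mm above the bench, on the axis of ram and tube. y points out of its back (the way the ram pushes), x away from the handle's side, z up. Mouth 16 mm before the floor (at y = -16 mm), about 55 mm wide, tapering to 43 mm at the floor. Seat the tube by feel, under 40 N, creeping in slowly.
- v_rest (a point): Point on the axis above the steel V rest (18 mm long), which carries the capped end of the tube on the axis; same axes as the cup, 127 mm before the cup floor. Between V and cup the tube is bare, for fingers. The ram face, drawn back, is 204 mm before the cup floor.
- circle_mid (a point): Point on the flywheel's shaft line about which the middle of the red handle circles, 125 mm above the bench; fixed to the press, same axes as the cup. The shaft runs along x, the circle lies in the y-z plane with radius 75 mm. The wheel (200 mm across, 20 mm thick) starts 60 mm away along +x.
- grip_mid (a point): Place to hold on the red handle: a sleeve of 26 mm diameter that spins freely on a pin along the shaft's direction, standing out of the flywheel towards the press's -x. From this point the sleeve runs 38 mm on to its tip and 50 mm towards the wheel, whose face is 60 mm away. At the start it is at the top, 200 mm above the bench.
- crank_grip: The red handle sleeve itself; origin on its axis, 54 mm from the wheel's face. Hold it with a light grip, 20 to 40 N: squeeze and pull of all fingers added up must stay under 120 N.
- flywheel (a joint): Turn of the flywheel in rad, 0 at the start: parked, handle at the top, ram fully back. Grows clockwise as seen from the handle's side (handle goes from the top towards the press's -y, then down); 6.283 is one revolution. Stays where it is left (friction about 3 N at the handle); return spring and cap bring the load at the handle to about 12 N. A yellow arrow on the rim shows the way.
- ram (a joint): Travel of the steel ram, driven by the wheel's crank: 0 fully back, 0.050 m foremost at half a turn, 0 again after a whole turn. It meets the cap of a seated tube at 0.038 m.
- tube_b: Another tube of the same size in the rack, both ends open (dark). To be left in the rack.
- tube_c: Another tube of the same size in the rack, both caps already home. To be left in the rack.
- tape: Bystander: brown roll of tape, 100 mm across, 48 mm high, lying in front of the press.
- pen_pot: Bystander: open grey plastic pot, 70 mm across, 90 mm high, standing in front of the press.

How it is judged:
By the outcome, as a careful person would: the job done as asked, in the order asked, and still so for the second after the job is handed in, with the robot touching nothing.
It also fails if it takes over 72 s, if anything falls off the work surface, if the arm or the gripper's body presses on something with over 40 N, if the wrist force passes 120 N, or if a joint passes its speed limit or range.

## Robot

A 6-joint arm with a two-finger parallel gripper is mounted at the origin on the work surface. World frame = base frame: x ahead of the robot, y to its left, z up, the work surface at z = 0. Lengths are in m, angles in rad, forces in N, time in s.
With the tool pointing down it reaches from about 0.425 to 1.125 m from the base axis. Payload 14.9 kg.
Tool frame: the origin (TCP) lies on the centre line of the jaws, within the pads' length; the fingertips stand 11 mm ahead of it and the grasp point (between the pads) lies 8 mm behind it (robot.finger_overhang is the distance from the TCP to the fingertips, in m); z points along the fingers, y is the line along which they close (so a half turn about z gives the same grasp; the last joint's range is limited). The gripper opens to 91 mm and grips with 3 to 60 N. Pads are 32 mm wide; open, the fingers measure 118 mm over their backs; the gripper's body (76 mm by 178 mm) begins 60 mm behind the grasp point.
Start: joints at [1.243, 0.379, 1.734, -0, 1.028, -0.033], TCP at [0.203, 0.67, 0.225] pointing down, gripper open.
Joint ranges: [-2.77, 2.77], [-0.74, 2.19], [0, 2.66], [-1.06, 4.2], [0.31, 2.87], [-3.08, 3.08]. Speed limits (rad/s): [1.89, 1.89, 2.39, 3.14, 3.14, 3.14].

## Interface

Orientations are given as a unit quaternion [w, x, y, z].
In Python, from cell import robot gives the robot as it stands.
- The arm moves only by the tool play_rows, never from a script. Its argument "increments" is a list of rows, each an object of numbers: "dx", "dy", "dz": the shift along the tool's x, y, z in m; "twist": the turn about the tool's z in degrees; "claw": the opening, from 0 (shut) to 1 (fully open). A call has 1 to 12 rows; each row shifts and turns the commanded pose from where the row before left it, along the tool's axes as they then stand; what a row does not reach is not made up. A row lasts 1/12 s, in which the tool goes at most 41.7 mm and 7.16 degrees, less where a joint would pass 70% of its speed; a pose out of reach is approached as far as the arm can. A call is refused whole if a number of a shift passes 0.0417 or a number of a turn 7.16, either way. A call with a gripper value outside its range is refused whole. The fingers move at their own pace and stop on an object; the grip force is fixed at half the most. Time passes only in rows, so rows that do not move let the fingers close. It gives the time, the measured TCP pose, the force, the opening and the grip force at its end, in the units of the state.
- robot.get_state(): the state, without advancing time (a new reading comes with each control period).
- robot.grab_frame(name): name is "scene" or "top" or "wrist"; returns a dict with "img" (480x640x3 uint8, blue, green, red), "camera_matrix" (3x3 intrinsics, pixels), "R" (3x3) and "t" (3): a world point X has camera coordinates R X + t. Camera axes: x right, y down, z forward; pixel columns grow to the right and rows downward; lengths in m; the calibration is good to about 2 mm. A picture is of the moment at which its call begins. There is no depth.
- robot.close_job(): hands the job in; it is judged then, once.
The state is a dict: "t": time; "q": joint angles; "joint_vel": joint speeds; "joint_torque": joint torques, N m; "ee_pos": TCP position; "ee_rot": TCP orientation; "contact_force": force on the tool from outside, world axes, zero at the start; "ft_torque": the same for the moment, N m; "width": opening from 0.0 (shut) to 1.0 (fully open); "finger_force": force on a finger pad.
Only numpy, scipy, OpenCV 4.12 (cv2) and the standard library are available. Lean on these libraries where they do the work, as an engineer would, in place of code of your own. Each camera call takes 0.05 s, during which the arm holds its last target. There are 200 camera calls.

## Working session

There is one attempt and no reset: what is moved stays moved. The work goes in short steps, Python scripts to look and compute and a tool call to move; the robot and the scene stay as the last step left them, time stands still between calls to the robot, and variables do not carry over. Pictures are saved under pics/ and viewed, at most 12 in all, crops included, and the job is handed in when it is done.

Besides the shell and the picture viewer there is one more tool, called after "Emit:" by a JSON object that holds its "name" and its "arguments". play_rows: Moves the arm, as the interface text tells. Its arguments: {"type":"object","properties":{"increments":{"type":"array"}},"required":["increments"]}

```bash
mkdir -p pics; ls; cat > h.py <<'E'
import numpy as np, cv2
from cell import robot
def grab(n,save=None):
    f=robot.grab_frame(n)
    if save: cv2.imwrite('pics/'+save,f['img'])
    return f
def ray(f,uv):
    K=np.array(f['camera_matrix']);R=np.array(f['R']);t=np.array(f['t'])
    d=R.T@np.linalg.solve(K,np.array([uv[0],uv[1],1.]));c=-R.T@t
    return c,d/np.linalg.norm(d)
def onz(f,uv,z):
    c,d=ray(f,uv);return c+d*(z-c[2])/d[2]
def tri(f1,a,f2,b):
    c1,d1=ray(f1,a);c2,d2=ray(f2,b)
    s=np.linalg.lstsq(np.c_[d1,-d2],c2-c1,rcond=None)[0]
    p,q=c1+s[0]*d1,c2+s[1]*d2
    return (p+q)/2,np.linalg.norm(p-q)
def proj(f,X):
    x=np.array(f['R'])@np.array(X)+np.array(f['t']);x=np.array(f['camera_matrix'])@x;return x[:2]/x[2]
E
python3 - <<'E'
from h import *
np.set_printoptions(precision=4,suppress=True)
for n in('scene','top'):
    f=grab(n,n+'0.png');print(n,np.array(f['camera_matrix']).round(1).tolist(),(-np.array(f['R']).T@np.array(f['t'])).round(3))
    print(np.array(f['R']).round(3).tolist())
print(robot.get_state())
E
```

```text
pics
scene [[487.8, 0.0, 317.6], [0.0, 487.8, 240.2], [0.0, 0.0, 1.0]] [1.011 0.388 0.872]
[[-0.579, 0.816, 0.008], [0.638, 0.458, -0.619], [-0.508, -0.353, -0.786]]
top [[479.9, 0.0, 316.9], [0.0, 479.9, 241.9], [0.0, 0.0, 1.0]] [0.482 0.085 1.064]
[[0.002, -1.0, 0.022], [-0.998, -0.003, -0.066], [0.066, -0.022, -0.998]]
{'t': 0.1, 'q': array([ 1.2427,  0.3794,  1.7347, -0.    ,  1.0285, -0.0333]), 'joint_vel': array([ 0.0014, -0.0012, -0.0008,  0.0024, -0.0018, -0.0023]), 'joint_torque': array([ -0.0027, -76.5041, -43.5299,   0.0652,   0.0398,   0.    ]), 'ee_pos': array([0.2033, 0.6695, 0.2243]), 'ee_rot': array([-0.0001,  0.1469,  0.9892, -0.0005]), 'contact_force': array([-0.6319, -0.0842, -0.2771]), 'ft_torque': array([0.0121, 0.0476, 0.0205]), 'finger_force': 0.0, 'width': 1.001490087860105}
```

View pics/scene0.png

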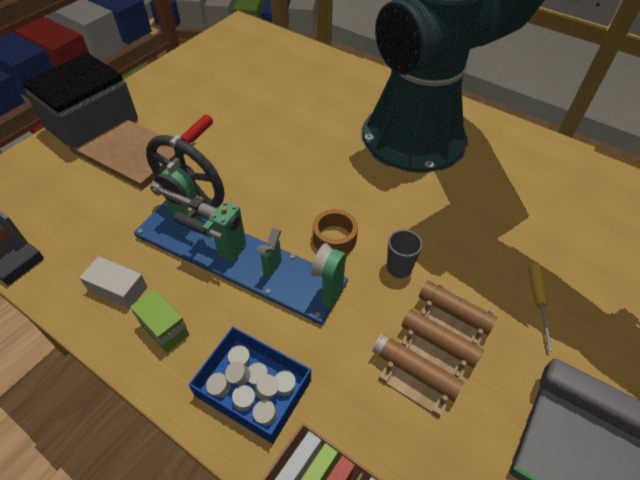

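View pics/top0.png

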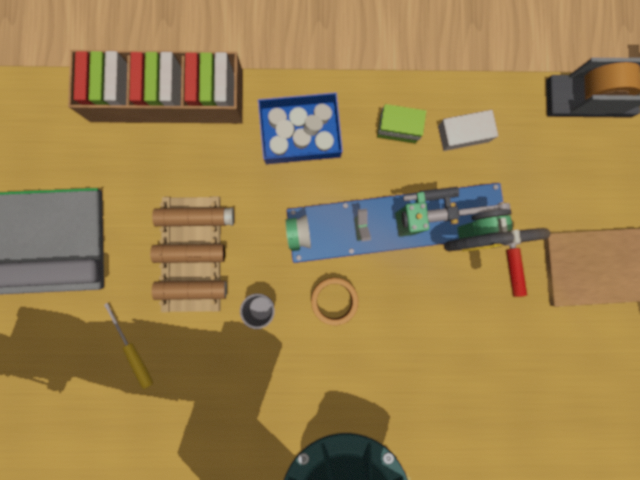

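Both views show the press lying along world y. The cup is on the left in top (~300,233), the wheel on the right (~480,228), and the red handle runs (510,250)–(519,295). The rack tube with the proud white cap is at top (155–234, 216), cap end toward the press. Next I'll enlarge the key areas.

```bash
python3 - <<'E'
from h import *
np.set_printoptions(precision=4,suppress=True)
a=cv2.imread('pics/top0.png');b=cv2.imread('pics/scene0.png')
r=lambda i,x,y,w,h,s:cv2.resize(i[y:y+h,x:x+w],None,fx=s,fy=s,interpolation=cv2.INTER_CUBIC)
A=r(a,140,180,400,140,2);B=r(b,130,110,400,300,2)[:600]
cv2.imwrite('pics/c1.png',A);cv2.imwrite('pics/c2.png',B)
ft,fs=grab('top'),grab('scene')
def red(f):
    h=cv2.cvtColor(f['img'],cv2.COLOR_BGR2HSV)
    m=(((h[...,0]<6)|(h[...,0]>174))&(h[...,1]>190)&(h[...,2]>60)).astype(np.uint8)
    m=cv2.morphologyEx(m,cv2.MORPH_OPEN,np.ones((2,2)))
    n,l,s,c=cv2.connectedComponentsWithStats(m)
    return [(s[i].tolist(),c[i].round(1).tolist(),np.round(cv2.minAreaRect(np.argwhere(l==i)[:,::-1].astype(np.float32))[0:3][0],1),cv2.boxPoints(cv2.minAreaRect(np.argwhere(l==i)[:,::-1].astype(np.float32))).round(1).tolist()) for i in range(1,n) if s[i,4]>150]
for f in(ft,fs):
    for x in red(f):print(x)
    print()
# top-view guesses
print('tube ends',onz(ft,(154,216),.04),onz(ft,(234,216),.04))
E
```

```text
([509, 251, 18, 46, 539], [517.4, 274.2], array([517.3, 273.4]), [[507.6000061035156, 251.39999389648438], [519.7000122070312, 249.39999389648438], [527.0999755859375, 295.3999938964844], [515.0, 297.29998779296875]])

([184, 116, 29, 27, 286], [198.0, 129.9], array([198. , 129.5]), [[183.0, 137.0], [205.5, 114.5], [213.0, 122.0], [190.5, 144.5]])

tube ends [0.6035 0.4097 0.04  ] [0.6043 0.2399 0.04  ]
```

View pics/c1.png

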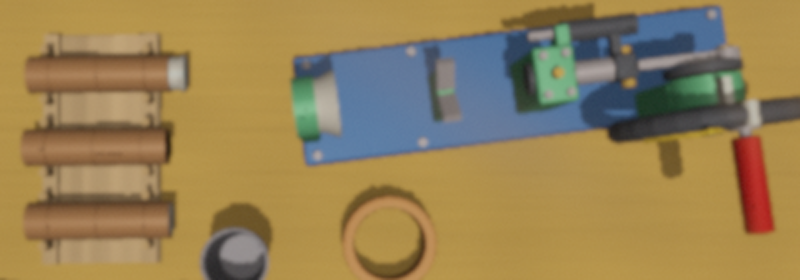

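View pics/c2.png

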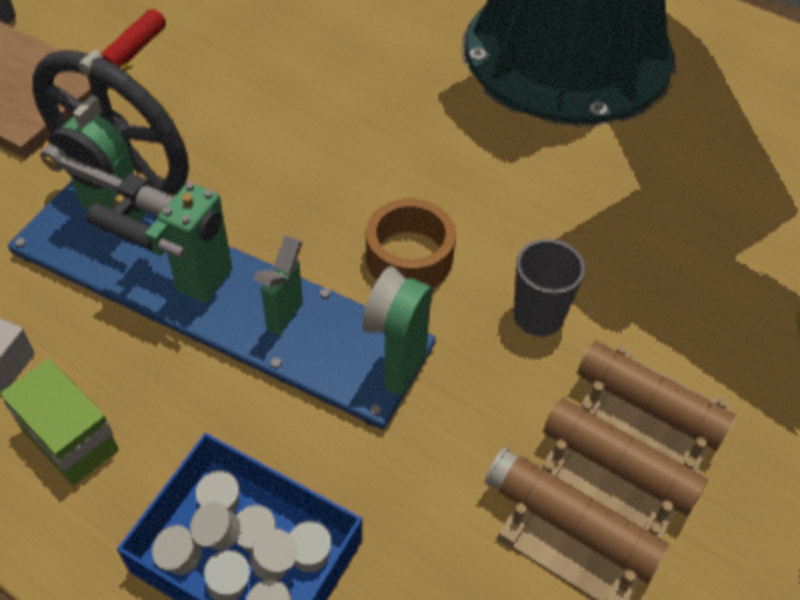

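```bash
python3 - <<'E'
from h import *
np.set_printoptions(precision=4,suppress=True)
ft,fs=grab('top'),grab('scene')
tip=onz(ft,(521.05,296.4),.2);base=onz(ft,(513.65,250.4),.2);d=base-tip
print('handle tip,base',tip,base,'len',np.linalg.norm(d),'yaw of +x',np.degrees(np.arctan2(d[1],d[0])))
print('tri tip',tri(ft,(521.05,296.4),fs,(209.2,118.2)),'proj',proj(fs,tip),proj(fs,base))
h=cv2.cvtColor(ft['img'],cv2.COLOR_BGR2HSV)
m=((h[...,0]>100)&(h[...,0]<125)&(h[...,1]>110)&(h[...,2]>50)).astype(np.uint8); m[:175]=0
pts=np.argwhere(m)[:,::-1].astype(np.float32); r=cv2.minAreaRect(pts); bp=cv2.boxPoints(r)
W=np.array([onz(ft,p,.012) for p in bp]);print('plate',bp.round(1).tolist());print(W,W.mean(0))
for i in range(2):
    e=W[i+1]-W[i];print(np.linalg.norm(e),np.degrees(np.arctan2(e[1],e[0])))
# tube kraft + cap in box of the top view
sub=h[200:235,145:245]
print('hsv tube/cap/board',h[216,190],h[216,229],h[234,190],h[245,130])
for uv in [(300,233),(363,225),(416,215)]: print(uv,h[uv[1],uv[0]])
# cup: crop key points at z=.125 
for uv in [(287.5,233),(300,233),(311,232)]: print(onz(ft,uv,.125))
print('pot',onz(ft,(258,311),.0),'tape',onz(ft,(334,301),.048))
E
```

```text
handle tip,base [ 0.4413 -0.3037  0.2   ] [ 0.5246 -0.2923  0.2   ] len 0.0840425968902119 yaw of +x 7.80026448964095
tri tip (array([ 0.4405, -0.3017,  0.2012]), np.float64(0.0031954355448696255)) proj [207.6239 118.3032] [183.9295 140.7817]
plate [[288.29998779296875, 209.6999969482422], [498.6000061035156, 183.39999389648438], [504.8999938964844, 234.3000030517578], [294.70001220703125, 260.5]]
[[ 0.6222  0.1249  0.012 ]
 [ 0.6837 -0.3441  0.012 ]
 [ 0.5697 -0.3557  0.012 ]
 [ 0.5102  0.1103  0.012 ]] [ 0.5964 -0.1161  0.012 ]
0.4729893015013728 -82.53488580504663
0.11452087164652769 -174.1934821003638
hsv tube/cap/board [ 15 120 168] [ 27  15 185] [ 18  96 180] [ 20 149 178]
(300, 233) [ 21  27 187]
(363, 225) [ 62  47 156]
(416, 215) [ 36  88 131]
[0.5611 0.122  0.125 ]
[0.5612 0.0975 0.125 ]
[0.5633 0.0759 0.125 ]
pot [0.3995 0.1906 0.    ] tape [0.4242 0.0262 0.048 ]
```

Emit:
{"name": "play_rows", "arguments": {"increments": [{"dx": -0.0402,"dy": -0.0172},{"dx": -0.0402,"dy": -0.0172},{"dx": -0.0402,"dy": -0.0172},{"dx": -0.0402,"dy": -0.0172},{"dx": -0.0402,"dy": -0.0172},{"dx": -0.0402,"dy": -0.0172},{"dx": -0.0402,"dy": -0.0172},{"dx": -0.0402,"dy": -0.0172},{"dx": -0.0402,"dy": -0.0172},{"dx": -0.0402,"dy": -0.0172},{"dx": -0.0402,"dy": -0.0172},{"dx": -0.0402,"dy": -0.0172}]}}

```text
validation failed for argument at $.in...
```

Emit:
{"name": "play_rows", "arguments": {"increments": [{"twist": 6.1,"claw": 0.65},{"twist": 6.1,"claw": 0.65},{"twist": 6.1,"claw": 0.65},{"twist": 6.1,"claw": 0.65},{"twist": 6.1,"claw": 0.65},{"twist": 6.1,"claw": 0.65},{"twist": 6.1,"claw": 0.65},{"twist": 6.1,"claw": 0.65},{"twist": 6.1,"claw": 0.65},{"twist": 6.1,"claw": 0.65},{"twist": 6.1,"claw": 0.65},{"twist": 6.0,"claw": 0.65}]}}

```text
validation failed for argument at $.in...
```

```bash
cat >> h.py <<'E'
from scipy.spatial.transform import Rotation as Ro
def tool():
    s=robot.get_state();w,x,y,z=s['ee_rot'];R=Ro.from_quat([x,y,z,w]).as_matrix()
    return s,np.array(s['ee_pos']),R
def need(target,yaw_y):
    s,p,R=tool();d=R.T@(np.array(target)-p);cur=np.degrees(np.arctan2(R[1,1],R[0,1]))
    tw=-(yaw_y-cur);tw=(tw+180)%360-180
    print('t',round(s['t'],2),'pos',p.round(4),'yaw_y',round(cur,2),'tilt',R[:,2].round(4),'dxyz',d.round(4),'twist',round(tw,2),'F',np.round(s['contact_force'],1),'w',round(s['width'],3),'ff',round(s['finger_force'],1))
E
python3 - <<'E'
from h import *
np.set_printoptions(precision=4,suppress=True)
need((.604,.333,.1),0)
f=grab('wrist','w1.png');print(-np.array(f['R']).T@np.array(f['t']));print(np.array(f['R']),np.array(f['camera_matrix'])[0,0])
E
```

```text
t 0.3 pos [0.2033 0.6697 0.2247] yaw_y 73.11 tilt [-0.0001 -0.0003 -1.    ] dxyz [-0.4812 -0.2057  0.1248] twist 73.11 F [0.1 1.  0.3] w 1.0 ff 0.0
[0.131  0.6921 0.3837]
[[ 0.2907  0.9568 -0.0006]
 [ 0.9218 -0.2799  0.2681]
 [ 0.2564 -0.0785 -0.9634]] 345.99850760758204
```

View pics/w1.png

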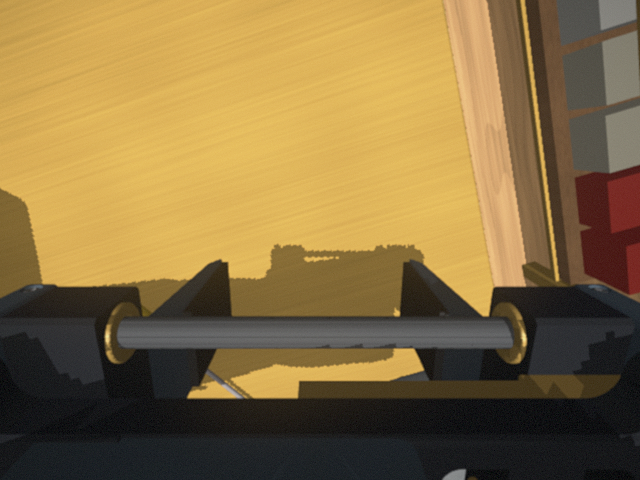

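The wrist view shows only bench and the open fingers (tips at ~(220,265) and (410,265)). The move was refused, so I'll send every key in each row.

Emit:
{"name": "play_rows", "arguments": {"increments": [{"dx": -0.0402,"dy": -0.0172,"dz": 0,"twist": 0,"claw": 1},{"dx": -0.0402,"dy": -0.0172,"dz": 0,"twist": 0,"claw": 1},{"dx": -0.0402,"dy": -0.0172,"dz": 0,"twist": 0,"claw": 1},{"dx": -0.0402,"dy": -0.0172,"dz": 0,"twist": 0,"claw": 1},{"dx": -0.0402,"dy": -0.0172,"dz": 0,"twist": 0,"claw": 1},{"dx": -0.0402,"dy": -0.0172,"dz": 0,"twist": 0,"claw": 1},{"dx": -0.0402,"dy": -0.0172,"dz": 0,"twist": 0,"claw": 1},{"dx": -0.0402,"dy": -0.0172,"dz": 0,"twist": 0,"claw": 1},{"dx": -0.0402,"dy": -0.0172,"dz": 0,"twist": 0,"claw": 1},{"dx": -0.0402,"dy": -0.0172,"dz": 0,"twist": 0,"claw": 1},{"dx": -0.0402,"dy": -0.0172,"dz": 0,"twist": 0,"claw": 1},{"dx": -0.0402,"dy": -0.0172,"dz": 0,"twist": 0,"claw": 1}]}}

```text
t: 1.35
ee_pos: [0.5875, 0.3464, 0.2251]
ee_rot: [0.0, 0.147, 0.989, 0.0]
contact_force: [0.4, 0.4, 0.9]
width: 0.997
finger_force: 0.0
```

Emit:
{"name": "play_rows", "arguments": {"increments": [{"dx": 0,"dy": 0,"dz": 0,"twist": 6.1,"claw": 0.65},{"dx": 0,"dy": 0,"dz": 0,"twist": 6.1,"claw": 0.65},{"dx": 0,"dy": 0,"dz": 0,"twist": 6.1,"claw": 0.65},{"dx": 0,"dy": 0,"dz": 0,"twist": 6.1,"claw": 0.65},{"dx": 0,"dy": 0,"dz": 0,"twist": 6.1,"claw": 0.65},{"dx": 0,"dy": 0,"dz": 0,"twist": 6.1,"claw": 0.65},{"dx": 0,"dy": 0,"dz": 0,"twist": 6.1,"claw": 0.65},{"dx": 0,"dy": 0,"dz": 0,"twist": 6.1,"claw": 0.65},{"dx": 0,"dy": 0,"dz": 0,"twist": 6.1,"claw": 0.65},{"dx": 0,"dy": 0,"dz": 0,"twist": 6.1,"claw": 0.65},{"dx": 0,"dy": 0,"dz": 0,"twist": 6.1,"claw": 0.65},{"dx": 0,"dy": 0,"dz": 0,"twist": 6.0,"claw": 0.65}]}}

```text
t: 2.35
ee_pos: [0.5861, 0.348, 0.2249]
ee_rot: [0.0, 0.709, 0.705, 0.0]
contact_force: [0.1, -0.1, 0.6]
width: 0.649
finger_force: 0.0
```

```bash
python3 - <<'E'
from h import *
need((.604,.333,.1),0)
f=grab('wrist','w2.png');g=grab('top','t2.png')
I=np.vstack([cv2.resize(f['img'],(512,384)),cv2.resize(g['img'][180:300,130:390],(512,216))])
cv2.imwrite('pics/c3.png',I)
E
```

```text
t 2.35 pos [0.5861 0.348  0.2249] yaw_y -0.3 tilt [ 0.  0. -1.] dxyz [-0.015   0.018   0.1249] twist -0.3 F [ 0.1 -0.1  0.6] w 0.649 ff 0.0
```

View pics/c3.png

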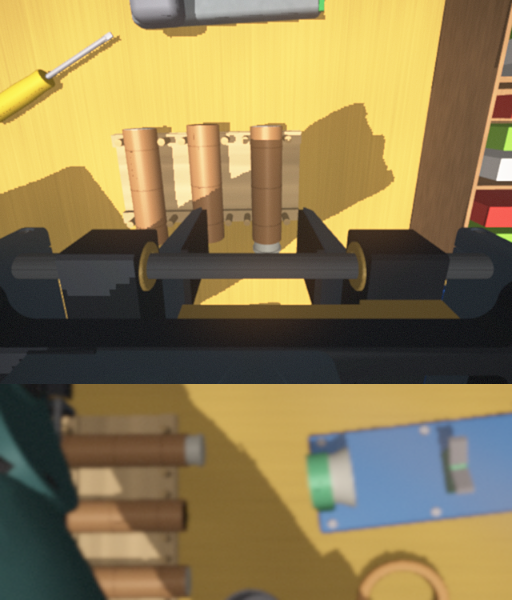

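The wrist crop shows the target tube at crop (266, 126–243), with its white cap at (266,247) nearest the jaws. The cup and V rest are clear in the lower crop. Now I'll measure the tube edges, and the press features in top.

```bash
python3 - <<'E'
from h import *
np.set_printoptions(precision=4,suppress=True)
f=grab('wrist');h=cv2.cvtColor(f['img'],cv2.COLOR_BGR2HSV)
for r in (154,160,166,180,200,220,240,260,280,300):
    print(r,[(c,tuple(int(v) for v in h[r,c])) for c in ([333] if r<170 else [])],end=' ')
    seg=((h[r,:,0]<17)&(h[r,:,1]>80)).astype(int); seg[:300]=0;seg[370:]=0
    c=np.flatnonzero(seg)
    if len(c): e=(c.min(),c.max());print(e,onz(f,((e[0]+e[1])/2+.0,r),.035),len(c))
col=h[140:320,333];
print([tuple(int(v) for v in x) for x in col[5:30:2]]);print([(140+i,tuple(int(v) for v in col[i])) for i in range(140,180,3)])
E
```

```text
154 [(333, (22, 147, 246))] 160 [(333, (19, 99, 251))] (np.int64(313), np.int64(352)) [0.6033 0.4078 0.035 ] 30
166 [(333, (20, 95, 251))] (np.int64(313), np.int64(355)) [0.6048 0.402  0.035 ] 33
180 [] (np.int64(313), np.int64(363)) [0.609  0.3882 0.035 ] 42
200 [] (np.int64(314), np.int64(353)) [0.6047 0.3681 0.035 ] 40
220 [] (np.int64(310), np.int64(352)) [0.6024 0.3474 0.035 ] 41
240 [] (np.int64(314), np.int64(352)) [0.6047 0.326  0.035 ] 39
260 [] (np.int64(309), np.int64(351)) [0.6018 0.3039 0.035 ] 39
280 [] (np.int64(315), np.int64(350)) [0.6047 0.281  0.035 ] 36
300 [] (np.int64(317), np.int64(349)) [0.6055 0.2574 0.035 ] 33
[(25, 136, 251), (25, 136, 251), (25, 134, 251), (25, 134, 251), (25, 134, 253), (19, 159, 194), (17, 39, 175), (17, 96, 245), (20, 93, 251), (20, 91, 251), (20, 96, 250), (20, 96, 250), (20, 93, 251)]
[(280, (13, 117, 150)), (283, (15, 119, 131)), (286, (14, 122, 148)), (289, (14, 126, 144)), (292, (14, 122, 146)), (295, (15, 122, 148)), (298, (14, 123, 145)), (301, (14, 126, 146)), (304, (14, 123, 143)), (307, (23, 30, 184)), (310, (24, 27, 177)), (313, (21, 27, 181)), (316, (17, 43, 95)), (319, (15, 53, 67))]
```

Emit:
{"name": "play_rows", "arguments": {"increments": [{"dx": -0.0062,"dy": 0.0093,"dz": 0.01,"twist": -0.3,"claw": 0.65},{"dx": -0.0063,"dy": 0.0093,"dz": 0.02,"twist": 0,"claw": 0.65},{"dx": 0,"dy": 0,"dz": 0.02,"twist": 0,"claw": 0.65},{"dx": 0,"dy": 0,"dz": 0.02,"twist": 0,"claw": 0.65},{"dx": 0,"dy": 0,"dz": 0.02,"twist": 0,"claw": 0.65},{"dx": 0,"dy": 0,"dz": 0.02,"twist": 0,"claw": 0.65},{"dx": 0,"dy": 0,"dz": 0,"twist": 0,"claw": 0.65},{"dx": 0,"dy": 0,"dz": 0,"twist": 0,"claw": 0.65}]}}

```text
t: 3.17
ee_pos: [0.6045, 0.3349, 0.1137]
ee_rot: [-0.0, 0.705, 0.71, -0.001]
contact_force: [0.0, 0.1, 0.0]
width: 0.651
finger_force: 0.0
```

```bash
python3 - <<'E'
from h import *
need((.6047,.3355,.031),0)
E
```

```text
t 3.17 pos [0.6045 0.3349 0.1137] yaw_y 0.41 tilt [-0.002  -0.0011 -1.    ] dxyz [0.0007 0.0004 0.0827] twist 0.41 F [0.  0.1 0. ] w 0.651 ff 0.0
```

Emit:
{"name": "play_rows", "arguments": {"increments": [{"dx": 0,"dy": 0,"dz": 0.015,"twist": 0.4,"claw": 0.65},{"dx": 0,"dy": 0,"dz": 0.015,"twist": 0,"claw": 0.65},{"dx": 0,"dy": 0,"dz": 0.015,"twist": 0,"claw": 0.65},{"dx": 0,"dy": 0,"dz": 0.01,"twist": 0,"claw": 0.65},{"dx": 0,"dy": 0,"dz": 0.01,"twist": 0,"claw": 0.65},{"dx": 0,"dy": 0,"dz": 0.01,"twist": 0,"claw": 0.65},{"dx": 0,"dy": 0,"dz": 0.0075,"twist": 0,"claw": 0.65},{"dx": 0,"dy": 0,"dz": 0,"twist": 0,"claw": 0.65},{"dx": 0,"dy": 0,"dz": 0,"twist": 0,"claw": 0.65}]}}

```text
t: 3.92
ee_pos: [0.6047, 0.3356, 0.0321]
ee_rot: [-0.0, 0.708, 0.707, -0.0]
contact_force: [0.6, 0.2, 0.2]
width: 0.649
finger_force: 0.0
```

Emit:
{"name": "play_rows", "arguments": {"increments": [{"dx": 0,"dy": 0,"dz": 0,"twist": 0,"claw": 0.35},{"dx": 0,"dy": 0,"dz": 0,"twist": 0,"claw": 0.35},{"dx": 0,"dy": 0,"dz": 0,"twist": 0,"claw": 0.3},{"dx": 0,"dy": 0,"dz": 0,"twist": 0,"claw": 0.3},{"dx": 0,"dy": 0,"dz": 0,"twist": 0,"claw": 0.3},{"dx": 0,"dy": 0,"dz": 0,"twist": 0,"claw": 0.3}]}}

```text
t: 4.42
ee_pos: [0.605, 0.3358, 0.033]
ee_rot: [0.0, 0.708, 0.707, 0.0]
contact_force: [-0.8, 0.1, 6.1]
width: 0.438
finger_force: 29.9
```

Emit:
{"name": "play_rows", "arguments": {"increments": [{"dx": 0,"dy": 0,"dz": -0.005,"twist": 0,"claw": 0.3},{"dx": 0,"dy": 0,"dz": -0.012,"twist": 0,"claw": 0.3},{"dx": 0,"dy": 0,"dz": -0.02,"twist": 0,"claw": 0.3},{"dx": 0,"dy": 0,"dz": -0.025,"twist": 0,"claw": 0.3},{"dx": 0,"dy": 0,"dz": -0.025,"twist": 0,"claw": 0.3},{"dx": 0,"dy": 0,"dz": -0.025,"twist": 0,"claw": 0.3},{"dx": 0,"dy": 0,"dz": -0.025,"twist": 0,"claw": 0.3},{"dx": 0,"dy": 0,"dz": -0.025,"twist": 0,"claw": 0.3},{"dx": 0,"dy": 0,"dz": -0.02,"twist": 0,"claw": 0.3},{"dx": 0,"dy": 0,"dz": -0.01,"twist": 0,"claw": 0.3}]}}

```text
t: 5.25
ee_pos: [0.6055, 0.336, 0.2283]
ee_rot: [0.001, 0.708, 0.707, 0.002]
contact_force: [0.9, -0.1, -0.8]
width: 0.431
finger_force: 29.9
```

Emit:
{"name": "play_rows", "arguments": {"increments": [{"dx": -0.015,"dy": -0.001,"dz": 0,"twist": 0,"claw": 0.3},{"dx": -0.03,"dy": -0.003,"dz": 0,"twist": 0,"claw": 0.3},{"dx": -0.03,"dy": -0.003,"dz": 0,"twist": 0,"claw": 0.3},{"dx": -0.03,"dy": -0.003,"dz": 0,"twist": 0,"claw": 0.3},{"dx": -0.03,"dy": -0.003,"dz": 0,"twist": 0,"claw": 0.3},{"dx": -0.03,"dy": -0.003,"dz": 0,"twist": 0,"claw": 0.3},{"dx": -0.03,"dy": -0.003,"dz": 0,"twist": 0,"claw": 0.3},{"dx": -0.03,"dy": -0.003,"dz": 0,"twist": 0,"claw": 0.3},{"dx": -0.03,"dy": -0.003,"dz": 0,"twist": 0,"claw": 0.3},{"dx": -0.03,"dy": -0.003,"dz": 0,"twist": 0,"claw": 0.3},{"dx": -0.03,"dy": -0.003,"dz": 0,"twist": 0,"claw": 0.3},{"dx": -0.02,"dy": -0.001,"dz": 0,"twist": 0,"claw": 0.3}]}}

```text
t: 6.25
ee_pos: [0.5705, -0.0021, 0.2233]
ee_rot: [-0.001, 0.708, 0.706, -0.001]
contact_force: [-1.7, -0.3, -1.5]
width: 0.432
finger_force: 29.9
```

Emit:
{"name": "play_rows", "arguments": {"increments": [{"dx": -0.002,"dy": 0,"dz": 0,"twist": -4,"claw": 0.3},{"dx": 0,"dy": 0,"dz": 0,"twist": -3.5,"claw": 0.3},{"dx": 0,"dy": 0,"dz": 0,"twist": 0,"claw": 0.3},{"dx": 0,"dy": 0,"dz": 0,"twist": 0,"claw": 0.3}]}}

```text
t: 6.58
ee_pos: [0.5714, -0.0018, 0.2236]
ee_rot: [-0.001, 0.661, 0.751, -0.0]
contact_force: [0.3, 0.4, -1.1]
width: 0.434
finger_force: 29.9
```

```bash
python3 - <<'E'
from h import *
need((.573,-.001,.225),7.5)
f=grab('wrist','w3.png');g=grab('scene','s3.png');k=grab('top','t3.png')
I=np.zeros((600,800,3),np.uint8)
I[:360,:480]=cv2.resize(f['img'],(480,360))
I[:360,480:800]=cv2.resize(k['img'][170:290,280:387],(320,360))
I[360:,:400]=cv2.resize(g['img'][150:330,120:420],(400,240))
cv2.imwrite('pics/c4.png',I)
E
```

```text
t 6.58 pos [ 0.5714 -0.0018  0.2236] yaw_y 7.28 tilt [-0.0013  0.     -1.    ] dxyz [ 0.0006  0.0017 -0.0014] twist -0.22 F [ 0.3  0.4 -1.1] w 0.434 ff 29.9
```

View pics/c4.png

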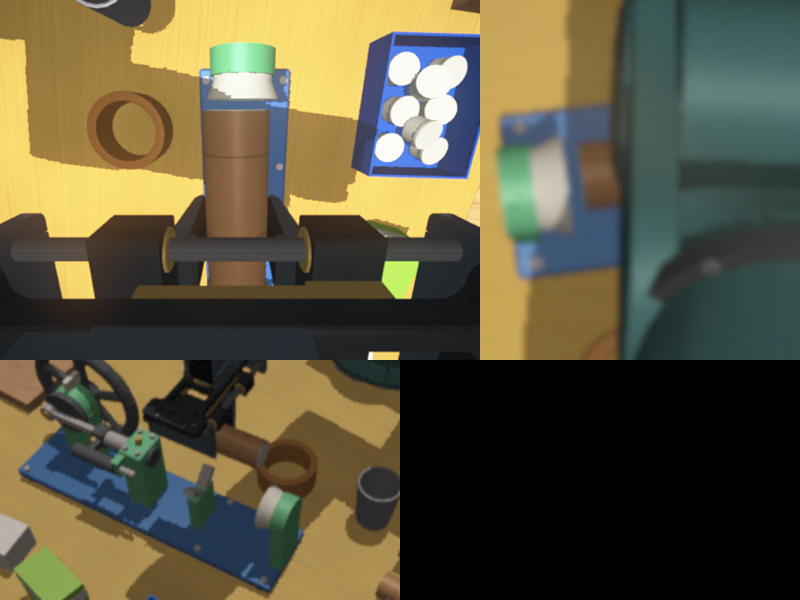

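The wrist view shows the held tube's foot at crop (236,110), in line with the cup: white mouth edge at row ~97, green tailstock at rows 45–73, both centred near column 242. Next I'll measure the offset.

```bash
python3 - <<'E'
from h import *
np.set_printoptions(precision=4,suppress=True)
f=grab('wrist');h=cv2.cvtColor(f['img'],cv2.COLOR_BGR2HSV);R=lambda m:(lambda c:(int(c.min()),int(c.max()),len(c)) if len(c) else None)(np.flatnonzero(m)+250)
for r in range(54,200,6):
    s=h[r,250:400]
    print(r,'green',R((s[:,0]>50)&(s[:,0]<90)&(s[:,1]>90)),'white',R((s[:,1]<50)&(s[:,2]>130)),'kraft',R((s[:,0]<17)&(s[:,1]>80)))
c=h[50:160,318];print([(50+i,)+tuple(int(v) for v in c[i]) for i in range(0,110,3)])
s,p,T=tool()
F=np.array([.560,.099,.125]);u=np.array([-np.sin(.131),np.cos(.131),0]);v=np.array([u[1],-u[0],0])
print('pred mouth top',proj(f,F-.016*u+[0,0,.0275]),'L/R',proj(f,F-.016*u-.0275*v),proj(f,F-.016*u+.0275*v),'floor top outer',proj(f,F+[0,0,.0275]))
tz=p[2]+.002
print('tube foot pred',proj(f,[*(p+.075*T[:,0])[:2],tz+.02]), proj(f,[*(p+.075*T[:,0]-.02*T[:,1])[:2],tz]),proj(f,[*(p+.075*T[:,0]+.02*T[:,1])[:2],tz]))
E
```

```text
54 green None white None kraft None
60 green (299, 348, 21) white None kraft None
66 green (281, 352, 37) white None kraft None
72 green (282, 352, 42) white None kraft None
78 green (281, 355, 42) white None kraft None
84 green (281, 355, 46) white None kraft None
90 green (281, 355, 47) white None kraft None
96 green (281, 356, 51) white (265, 265, 1) kraft None
102 green None white (265, 379, 92) kraft None
108 green None white (269, 381, 100) kraft None
114 green None white (281, 385, 84) kraft None
120 green None white (281, 364, 84) kraft None
126 green None white (278, 367, 90) kraft (385, 385, 1)
132 green None white (281, 384, 87) kraft None
138 green None white None kraft None
144 green None white (383, 383, 1) kraft None
150 green None white None kraft (270, 358, 89)
156 green None white None kraft (270, 358, 89)
162 green None white None kraft (270, 358, 89)
168 green None white None kraft (270, 358, 89)
174 green None white None kraft (271, 358, 88)
180 green None white None kraft (271, 357, 87)
186 green None white None kraft (271, 357, 87)
192 green None white None kra
[... 280 characters left out ...]
3, 73, 64, 251), (86, 73, 64, 252), (89, 73, 61, 252), (92, 74, 60, 252), (95, 74, 65, 252), (98, 19, 8, 255), (101, 25, 6, 253), (104, 25, 6, 252), (107, 26, 7, 252), (110, 26, 7, 252), (113, 26, 7, 252), (116, 26, 8, 251), (119, 26, 7, 251), (122, 26, 8, 251), (125, 26, 8, 250), (128, 26, 8, 251), (131, 33, 12, 246), (134, 96, 10, 134), (137, 108, 108, 142), (140, 107, 109, 143), (143, 108, 110, 146), (146, 30, 17, 151), (149, 14, 112, 155), (152, 14, 108, 158), (155, 15, 110, 153), (158, 15, 108, 154)]
pred mouth top [316.7324 128.2886] L/R [277.9664 129.9731] [355.2644 129.7206] floor top outer [316.6835 101.3195]
tube foot pred [314.9608 145.605 ] [269.3287 145.2733] [360.7625 145.2153]
```

Emit:
{"name": "play_rows", "arguments": {"increments": [{"dx": -0.0032,"dy": 0.0057,"dz": 0.005,"twist": -0.1,"claw": 0.3},{"dx": 0,"dy": 0,"dz": 0.013,"twist": 0,"claw": 0.3},{"dx": 0,"dy": 0,"dz": 0.015,"twist": 0,"claw": 0.3},{"dx": 0,"dy": 0,"dz": 0.015,"twist": 0,"claw": 0.3},{"dx": 0,"dy": 0,"dz": 0.015,"twist": 0,"claw": 0.3},{"dx": 0,"dy": 0,"dz": 0.01,"twist": 0,"claw": 0.3},{"dx": 0,"dy": 0,"dz": 0.007,"twist": 0,"claw": 0.3},{"dx": 0,"dy": 0,"dz": 0,"twist": 0,"claw": 0.3},{"dx": 0,"dy": 0,"dz": 0,"twist": 0,"claw": 0.3}]}}

```text
t: 7.53
ee_pos: [0.5783, -0.0038, 0.1443]
ee_rot: [-0.0, 0.659, 0.752, -0.0]
contact_force: [-0.6, -0.7, -0.8]
width: 0.433
finger_force: 29.9
```

```bash
python3 - <<'E'
from h import *
np.set_printoptions(precision=4,suppress=True)
need((.5775,-.0042,.1255),7.4)
f=grab('wrist','w4.png');h=cv2.cvtColor(f['img'],cv2.COLOR_BGR2HSV);R=lambda m:(lambda c:(int(c.min()),int(c.max()),len(c)) if len(c) else None)(np.flatnonzero(m)+250)
for r in range(96,180,6):
    s=h[r,250:400]
    print(r,'white',R((s[:,1]<50)&(s[:,2]>130)),'kraft',R((s[:,0]<17)&(s[:,1]>80)))
c=h[90:180,320];print([(90+i,)+tuple(int(v) for v in c[i]) for i in range(0,90,3)])
g=grab('scene','s4.png');k=grab('top')
I=np.zeros((600,800,3),np.uint8)
I[:300,:400]=cv2.resize(f['img'][60:300,160:480],(400,300));I[:300,400:]=cv2.resize(g['img'][150:330,160:400],(400,300));I[300:,:400]=cv2.resize(k['img'][170:290,280:440],(400,300))
cv2.imwrite('pics/c5.png',I)
E
```

```text
t 7.53 pos [ 0.5783 -0.0038  0.1443] yaw_y 7.51 tilt [-0.0005  0.     -1.    ] dxyz [-0.0003 -0.0008  0.0188] twist 0.11 F [-0.6 -0.7 -0.8] w 0.433 ff 29.9
96 white (251, 392, 135) kraft None
102 white (252, 376, 125) kraft None
108 white (250, 397, 130) kraft None
114 white (250, 380, 131) kraft None
120 white (266, 357, 92) kraft None
126 white None kraft None
132 white None kraft None
138 white (395, 395, 1) kraft None
144 white None kraft (395, 395, 1)
150 white None kraft (270, 358, 89)
156 white None kraft (270, 358, 89)
162 white None kraft (270, 358, 89)
168 white None kraft (271, 357, 87)
174 white None kraft (271, 357, 87)
[(90, 30, 9, 248), (93, 27, 10, 248), (96, 25, 11, 248), (99, 27, 10, 248), (102, 27, 11, 247), (105, 27, 11, 248), (108, 27, 10, 247), (111, 27, 11, 247), (114, 26, 8, 252), (117, 26, 24, 149), (120, 26, 23, 166), (123, 24, 27, 150), (126, 108, 98, 136), (129, 108, 105, 138), (132, 109, 101, 139), (135, 109, 102, 138), (138, 109, 104, 137), (141, 108, 105, 136), (144, 108, 111, 135), (147, 17, 42, 165), (150, 14, 112, 146), (153, 14, 107, 145), (156, 14, 109, 147), (159, 14, 107, 148), (162, 14, 111, 142), (165, 14, 108, 144), (168, 13, 108, 146), (171, 13, 110, 144), (174, 14, 115, 138), (177, 13, 110, 144)]
```

View pics/c5.png

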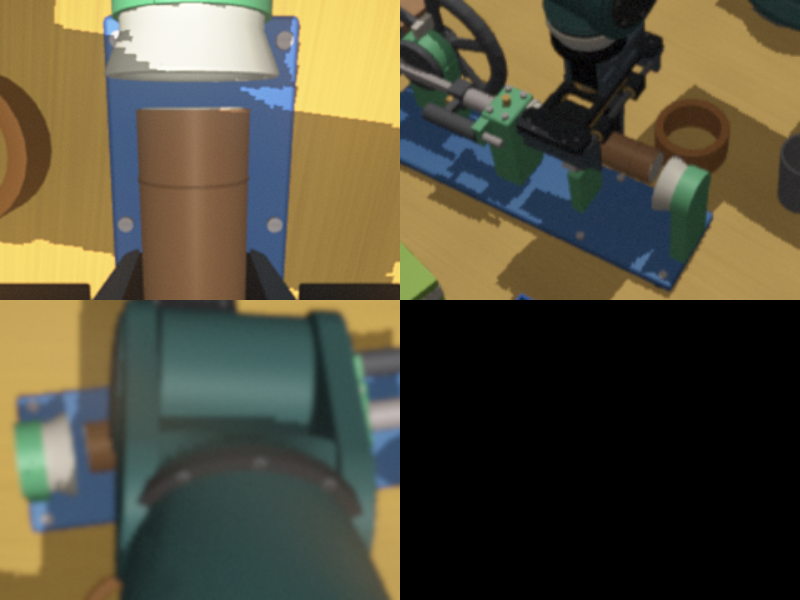

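The tube (centre col 314) is laterally and angularly in line with the cup mouth (centre ~314.4), with about 12 mm between foot (row 146) and mouth (row 125). I'll lower it onto the axis.

Emit:
{"name": "play_rows", "arguments": {"increments": [{"dx": 0,"dy": 0,"dz": 0.005,"twist": 0,"claw": 0.3},{"dx": 0,"dy": 0,"dz": 0.005,"twist": 0,"claw": 0.3},{"dx": 0,"dy": 0,"dz": 0.004,"twist": 0,"claw": 0.3},{"dx": 0,"dy": 0,"dz": 0.003,"twist": 0,"claw": 0.3},{"dx": 0,"dy": 0,"dz": 0.002,"twist": 0,"claw": 0.3},{"dx": 0,"dy": 0,"dz": 0,"twist": 0,"claw": 0.3},{"dx": 0,"dy": 0,"dz": 0,"twist": 0,"claw": 0.3}]}}

```text
t: 8.27
ee_pos: [0.5785, -0.0027, 0.1253]
ee_rot: [-0.0, 0.659, 0.752, 0.001]
contact_force: [1.3, 11.7, 1.5]
width: 0.431
finger_force: 36.0
```

Emit:
{"name": "play_rows", "arguments": {"increments": [{"dx": 0.002,"dy": 0,"dz": 0,"twist": 0,"claw": 0.3},{"dx": 0.002,"dy": 0,"dz": 0,"twist": 0,"claw": 0.3},{"dx": 0.002,"dy": 0,"dz": 0,"twist": 0,"claw": 0.3},{"dx": 0,"dy": 0,"dz": 0,"twist": 0,"claw": 0.3}]}}

```text
t: 8.6
ee_pos: [0.5773, 0.0024, 0.1252]
ee_rot: [-0.0, 0.659, 0.752, -0.0]
contact_force: [0.3, -1.3, -0.7]
width: 0.433
finger_force: 29.9
```

```bash
python3 - <<'E'
from h import *
need((.5775,-.0042,.1255),7.4)
f=grab('wrist','w5.png');g=grab('scene','s5.png')
h=cv2.cvtColor(f['img'],cv2.COLOR_BGR2HSV);print([(r,)+tuple(int(v) for v in h[r,314]) for r in range(96,160,4)])
I=np.zeros((300,800,3),np.uint8)
I[:,:400]=cv2.resize(f['img'][60:300,160:480],(400,300));I[:,400:]=cv2.resize(g['img'][150:330,160:400],(400,300))
cv2.imwrite('pics/c6.png',I)
E
```

```text
t 8.6 pos [0.5773 0.0024 0.1252] yaw_y 7.52 tilt [-4.e-04 -1.e-04 -1.e+00] dxyz [-0.0065 -0.0006 -0.0003] twist 0.12 F [ 0.3 -1.3 -0.7] w 0.433 ff 29.9
[(96, 26, 8, 251), (100, 26, 7, 251), (104, 26, 8, 251), (108, 26, 8, 250), (112, 27, 9, 250), (116, 26, 8, 250), (120, 27, 9, 250), (124, 27, 9, 250), (128, 30, 6, 252), (132, 30, 24, 157), (136, 107, 54, 128), (140, 108, 99, 144), (144, 109, 101, 141), (148, 14, 86, 164), (152, 14, 101, 159), (156, 13, 105, 153)]
```

View pics/c6.png

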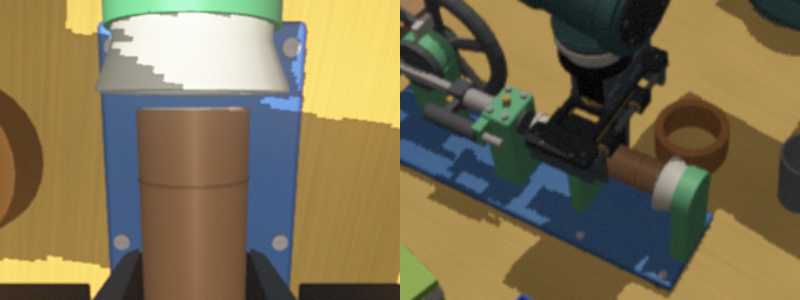

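No force now; the foot (row 147) is about 6 mm before the mouth (row 135) and centred. The earlier reading was the cap brushing the ram at under 12 N, below its slip. I'll creep in.

Emit:
{"name": "play_rows", "arguments": {"increments": [{"dx": 0.002,"dy": 0,"dz": 0.0005,"twist": 0,"claw": 0.3},{"dx": 0.002,"dy": 0,"dz": 0.0005,"twist": 0,"claw": 0.3},{"dx": 0.002,"dy": 0,"dz": 0,"twist": 0,"claw": 0.3},{"dx": 0.002,"dy": 0,"dz": 0,"twist": 0,"claw": 0.3},{"dx": 0.002,"dy": 0,"dz": 0,"twist": 0,"claw": 0.3},{"dx": 0.002,"dy": 0,"dz": 0,"twist": 0,"claw": 0.3},{"dx": 0.001,"dy": 0,"dz": 0,"twist": 0,"claw": 0.3},{"dx": 0,"dy": 0,"dz": 0,"twist": 0,"claw": 0.3}]}}

```text
t: 9.37
ee_pos: [0.5757, 0.0153, 0.1244]
ee_rot: [-0.0, 0.659, 0.752, -0.0]
contact_force: [-1.9, 1.8, 0.8]
width: 0.435
finger_force: 29.9
```

Emit:
{"name": "play_rows", "arguments": {"increments": [{"dx": 0.0008,"dy": 0,"dz": 0,"twist": 0,"claw": 0.3},{"dx": 0.0008,"dy": 0,"dz": 0,"twist": 0,"claw": 0.3},{"dx": 0.0008,"dy": 0,"dz": 0,"twist": 0,"claw": 0.3},{"dx": 0.0008,"dy": 0,"dz": 0,"twist": 0,"claw": 0.3}]}}

```text
t: 9.7
ee_pos: [0.5754, 0.0182, 0.1244]
ee_rot: [0.0, 0.659, 0.752, -0.0]
contact_force: [-1.1, -1.3, 0.7]
width: 0.434
finger_force: 29.9
```

Emit:
{"name": "play_rows", "arguments": {"increments": [{"dx": 0.0007,"dy": 0,"dz": 0,"twist": 0,"claw": 0.3},{"dx": 0.0007,"dy": 0,"dz": 0,"twist": 0,"claw": 0.3},{"dx": 0.0006,"dy": 0,"dz": 0,"twist": 0,"claw": 0.3}]}}

```text
t: 9.95
ee_pos: [0.5751, 0.0203, 0.1244]
ee_rot: [-0.0, 0.659, 0.752, -0.0]
contact_force: [-0.9, -1.9, 0.5]
width: 0.43
finger_force: 29.9
```

Emit:
{"name": "play_rows", "arguments": {"increments": [{"dx": 0.0005,"dy": 0,"dz": 0,"twist": 0,"claw": 0.3},{"dx": 0.0005,"dy": 0,"dz": 0,"twist": 0,"claw": 0.3},{"dx": 0.0005,"dy": 0,"dz": 0,"twist": 0,"claw": 0.3}]}}

```text
t: 10.2
ee_pos: [0.5749, 0.0217, 0.1244]
ee_rot: [-0.0, 0.659, 0.752, -0.0]
contact_force: [-1.6, -1.5, 0.4]
width: 0.43
finger_force: 29.9
```

Emit:
{"name": "play_rows", "arguments": {"increments": [{"dx": 0.0005,"dy": 0,"dz": 0,"twist": 0,"claw": 0.3},{"dx": 0.0005,"dy": 0,"dz": 0,"twist": 0,"claw": 0.3},{"dx": 0.0005,"dy": 0,"dz": 0,"twist": 0,"claw": 0.3}]}}

```text
t: 10.45
ee_pos: [0.5747, 0.0232, 0.1244]
ee_rot: [0.0, 0.659, 0.752, 0.0]
contact_force: [-0.7, -1.4, 0.2]
width: 0.433
finger_force: 29.9
```

Emit:
{"name": "play_rows", "arguments": {"increments": [{"dx": 0.0005,"dy": 0,"dz": 0,"twist": 0,"claw": 0.3},{"dx": 0.0005,"dy": 0,"dz": 0,"twist": 0,"claw": 0.3}]}}

```text
t: 10.62
ee_pos: [0.5746, 0.0236, 0.1244]
ee_rot: [0.0, 0.659, 0.752, -0.0]
contact_force: [0.2, -14.7, -0.8]
width: 0.432
finger_force: 29.9
```

Emit:
{"name": "play_rows", "arguments": {"increments": [{"dx": 0.0005,"dy": 0,"dz": 0,"twist": 0,"claw": 0.3},{"dx": 0.0005,"dy": 0,"dz": 0,"twist": 0,"claw": 0.3}]}}

```text
t: 10.78
ee_pos: [0.5747, 0.0237, 0.1244]
ee_rot: [0.001, 0.659, 0.752, -0.001]
contact_force: [-0.0, -25.0, -1.5]
width: 0.438
finger_force: 29.9
```

Contact is firm and purely axial at the expected depth, so the foot is on the floor. I'll ease the load, lower a touch and release.

Emit:
{"name": "play_rows", "arguments": {"increments": [{"dx": -0.0008,"dy": 0,"dz": 0.0004,"twist": 0,"claw": 0.3},{"dx": 0,"dy": 0,"dz": 0.0004,"twist": 0,"claw": 0.3},{"dx": 0,"dy": 0,"dz": 0,"twist": 0,"claw": 0.3}]}}

```text
t: 11.03
ee_pos: [0.5747, 0.0236, 0.1242]
ee_rot: [0.0, 0.659, 0.752, -0.0]
contact_force: [-5.2, -10.4, 10.8]
width: 0.432
finger_force: 29.9
```

Emit:
{"name": "play_rows", "arguments": {"increments": [{"dx": 0,"dy": 0,"dz": 0,"twist": 0,"claw": 0.5},{"dx": 0,"dy": 0,"dz": 0,"twist": 0,"claw": 0.6},{"dx": 0,"dy": 0,"dz": 0,"twist": 0,"claw": 0.75},{"dx": 0,"dy": 0,"dz": 0,"twist": 0,"claw": 0.75},{"dx": 0,"dy": 0,"dz": 0,"twist": 0,"claw": 0.75}]}}

```text
t: 11.45
ee_pos: [0.5746, 0.0245, 0.1236]
ee_rot: [0.0, 0.659, 0.752, 0.0]
contact_force: [-0.3, -0.8, 0.4]
width: 0.745
finger_force: 0.0
```

Emit:
{"name": "play_rows", "arguments": {"increments": [{"dx": 0,"dy": 0,"dz": -0.01,"twist": 0,"claw": 0.75},{"dx": 0,"dy": 0,"dz": -0.02,"twist": 0,"claw": 0.75},{"dx": 0,"dy": 0,"dz": -0.025,"twist": 0,"claw": 0.75},{"dx": 0,"dy": 0,"dz": -0.025,"twist": 0,"claw": 0.75},{"dx": 0,"dy": 0,"dz": -0.025,"twist": 0,"claw": 0.75},{"dx": 0,"dy": 0,"dz": -0.025,"twist": 0,"claw": 0.75},{"dx": 0,"dy": 0,"dz": -0.015,"twist": 0,"claw": 0.75}]}}

```text
t: 12.03
ee_pos: [0.5753, 0.0245, 0.2722]
ee_rot: [0.001, 0.659, 0.752, 0.001]
contact_force: [0.3, -0.3, 0.3]
width: 0.754
finger_force: 0.0
```

```bash
python3 - <<'E'
from h import *
np.set_printoptions(precision=4,suppress=True)
need((.48,-.3,.26),-82.6)
f=grab('wrist','w6.png');g=grab('scene','s6.png')
I=np.zeros((600,800,3),np.uint8)
I[:300,:400]=cv2.resize(f['img'][0:300,160:560],(400,300));I[:300,400:]=cv2.resize(g['img'][150:330,160:400],(400,300))
cv2.imwrite('pics/c7.png',I[:300])
F=np.array([.564,.0972,.125]);u=np.array([-.1288,.9917,0])
h=cv2.cvtColor(f['img'],cv2.COLOR_BGR2HSV)
for k in(.016,.04,.07): print(proj(f,F-k*u+[0,0,.02]))
for r in range(130,250,12):
    c=np.flatnonzero((h[r,250:400,0]<17)&(h[r,250:400,1]>80))+250;print(r,c.min() if len(c) else 0,c.max() if len(c) else 0)
E
```

```text
t 12.03 pos [0.5753 0.0245 0.2722] yaw_y 7.51 tilt [ 0.003   0.0001 -1.    ] dxyz [-0.3092 -0.1369  0.0119] twist 90.11 F [ 0.3 -0.3  0.3] w 0.754 ff 0.0
[312.5084 166.3648]
[312.5167 195.867 ]
[312.5265 230.9301]
130 0 0
142 0 0
154 0 0
166 0 0
178 293 335
190 267 335
202 293 335
214 293 334
226 293 334
238 293 334
```

View pics/c7.png

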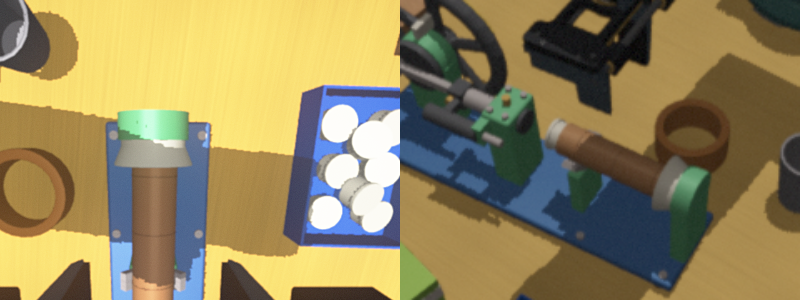

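The tube lies in V and cup, foot inside the cup and cap toward the ram, with the gripper clear. I'll turn the tool so the camera faces away from the wheel, and go above the handle.

Emit:
{"name": "play_rows", "arguments": {"increments": [{"dx": 0,"dy": 0,"dz": 0,"twist": -3.9,"claw": 0.75},{"dx": 0,"dy": 0,"dz": 0,"twist": -6,"claw": 0.75},{"dx": 0,"dy": 0,"dz": 0,"twist": -7,"claw": 0.75},{"dx": 0,"dy": 0,"dz": 0,"twist": -7,"claw": 0.75},{"dx": 0,"dy": 0,"dz": 0,"twist": -7,"claw": 0.75},{"dx": 0,"dy": 0,"dz": 0,"twist": -7,"claw": 0.75},{"dx": 0,"dy": 0,"dz": 0,"twist": -7,"claw": 0.75},{"dx": 0,"dy": 0,"dz": 0,"twist": -7,"claw": 0.75},{"dx": 0,"dy": 0,"dz": 0,"twist": -7,"claw": 0.75},{"dx": 0,"dy": 0,"dz": 0,"twist": -7,"claw": 0.75},{"dx": 0,"dy": 0,"dz": 0,"twist": -7,"claw": 0.75},{"dx": 0,"dy": 0,"dz": 0,"twist": -7,"claw": 0.75}]}}

```text
t: 13.13
ee_pos: [0.574, 0.0244, 0.2677]
ee_rot: [-0.001, 0.02, 1.0, 0.0]
contact_force: [0.0, 0.0, -0.7]
width: 0.753
finger_force: 0.0
```

Emit:
{"name": "play_rows", "arguments": {"increments": [{"dx": 0,"dy": 0,"dz": 0,"twist": -6,"claw": 0.75},{"dx": 0,"dy": 0,"dz": 0,"twist": -4,"claw": 0.75},{"dx": 0,"dy": 0,"dz": 0,"twist": 0,"claw": 0.75}]}}

```text
t: 13.38
ee_pos: [0.5741, 0.0244, 0.2678]
ee_rot: [-0.001, -0.066, 0.998, 0.0]
contact_force: [-0.9, -0.8, -0.6]
width: 0.748
finger_force: 0.0
```

```bash
python3 - <<'E'
from h import *
need((.469,-.300,.27),97.4);print(tool()[0]['q'])
E
```

```text
t 13.38 pos [0.5741 0.0244 0.2678] yaw_y 97.6 tilt [-0.0012 -0.     -1.    ] dxyz [ 0.1471 -0.3076 -0.0021] twist 0.2 F [-0.9 -0.8 -0.6] w 0.748 ff 0.0
[ 1.89605742e-03  1.32216554e-01  1.96359475e+00 -5.48647432e-06
  1.04700864e+00 -1.70160320e+00]
```

Emit:
{"name": "play_rows", "arguments": {"increments": [{"dx": 0.007,"dy": -0.014,"dz": 0,"twist": 0,"claw": 0.75},{"dx": 0.012,"dy": -0.025,"dz": 0,"twist": 0,"claw": 0.75},{"dx": 0.014,"dy": -0.0295,"dz": 0,"twist": 0,"claw": 0.75},{"dx": 0.014,"dy": -0.0295,"dz": 0,"twist": 0,"claw": 0.75},{"dx": 0.014,"dy": -0.0295,"dz": 0,"twist": 0,"claw": 0.75},{"dx": 0.014,"dy": -0.0295,"dz": 0,"twist": 0,"claw": 0.75},{"dx": 0.014,"dy": -0.0295,"dz": 0,"twist": 0,"claw": 0.75},{"dx": 0.014,"dy": -0.0295,"dz": 0,"twist": 0,"claw": 0.75},{"dx": 0.014,"dy": -0.0295,"dz": 0,"twist": 0,"claw": 0.75},{"dx": 0.014,"dy": -0.0295,"dz": 0,"twist": 0,"claw": 0.75},{"dx": 0.011,"dy": -0.022,"dz": 0,"twist": 0,"claw": 0.75},{"dx": 0.005,"dy": -0.011,"dz": 0,"twist": 0,"claw": 0.75}]}}

```text
t: 14.38
ee_pos: [0.4673, -0.3021, 0.2682]
ee_rot: [-0.0, -0.062, 0.998, 0.0]
contact_force: [-0.1, -0.0, -0.0]
width: 0.752
finger_force: 0.0
```

Emit:
{"name": "play_rows", "arguments": {"increments": [{"dx": 0,"dy": 0,"dz": 0,"twist": 0,"claw": 0.75},{"dx": 0,"dy": 0,"dz": 0,"twist": 0,"claw": 0.75}]}}

```text
t: 14.55
ee_pos: [0.4684, -0.2997, 0.2682]
ee_rot: [-0.0, -0.063, 0.998, 0.0]
contact_force: [-0.0, 0.1, -0.2]
width: 0.748
finger_force: 0.0
```

```bash
python3 - <<'E'
from h import *
np.set_printoptions(precision=4,suppress=True)
need((.469,-.300,.27),97.4)
f=grab('wrist','w7.png');h=cv2.cvtColor(f['img'],cv2.COLOR_BGR2HSV)
m=(((h[...,0]<6)|(h[...,0]>174))&(h[...,1]>150)).astype(np.uint8)
n,l,s,c=cv2.connectedComponentsWithStats(m)
for i in range(1,n):
    if s[i,4]>150:print(s[i],c[i])
i=1+np.argmax(s[1:,4])
for r in range(s[i,1],s[i,1]+s[i,3],8):
    q=np.flatnonzero(l[r]==i)
    if len(q):print(r,q.min(),q.max(),onz(f,((q.min()+q.max())/2,r),.2))
t=np.array([.4413,-.3037,.2]);print(proj(f,t),proj(f,[.5246,-.2923,.2]))
I=np.zeros((300,800,3),np.uint8);I[:,:400]=cv2.resize(f['img'],(400,300));I[:,400:]=cv2.resize(grab('scene')['img'][60:300,80:400],(400,300))
cv2.imwrite('pics/c8.png',I)
E
```

```text
t 14.55 pos [ 0.4684 -0.2997  0.2682] yaw_y 97.28 tilt [-0.0005  0.0006 -1.    ] dxyz [-0.0006 -0.0004 -0.0018] twist -0.12 F [-0.   0.1 -0.2] w 0.748 ff 0.0
[ 300  221   37   96 3269] [318.2147 269.7626]
221 331 331 [ 0.4421 -0.2921  0.2   ]
229 301 336 [ 0.4487 -0.2997  0.2   ]
237 301 336 [ 0.4542 -0.299   0.2   ]
245 301 335 [ 0.4599 -0.2986  0.2   ]
253 301 335 [ 0.4656 -0.2978  0.2   ]
261 301 335 [ 0.4714 -0.2971  0.2   ]
269 301 335 [ 0.4772 -0.2963  0.2   ]
277 301 336 [ 0.4831 -0.2952  0.2   ]
285 301 336 [ 0.4891 -0.2944  0.2   ]
293 300 336 [ 0.4953 -0.294   0.2   ]
301 301 336 [ 0.5014 -0.2928  0.2   ]
309 301 335 [ 0.5077 -0.2924  0.2   ]
[313.9717 217.6421] [315.1302 329.7567]
```

View pics/c8.png

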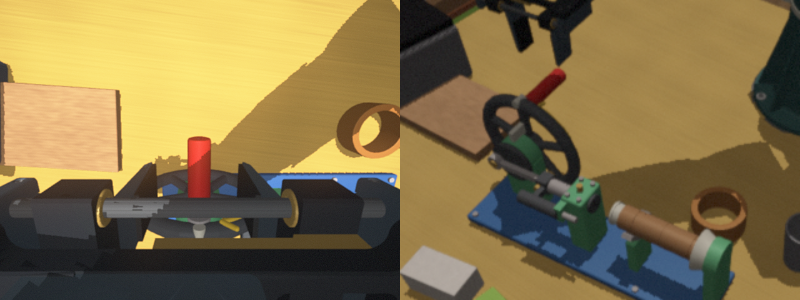

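Emit:
{"name": "play_rows", "arguments": {"increments": [{"dx": -0.0008,"dy": 0.0016,"dz": 0.01,"twist": 0,"claw": 0.75},{"dx": 0,"dy": 0,"dz": 0.015,"twist": 0,"claw": 0.75},{"dx": 0,"dy": 0,"dz": 0.015,"twist": 0,"claw": 0.75},{"dx": 0,"dy": 0,"dz": 0.015,"twist": 0,"claw": 0.75},{"dx": 0,"dy": 0,"dz": 0.013,"twist": 0,"claw": 0.75},{"dx": 0,"dy": 0,"dz": 0.008,"twist": 0,"claw": 0.6},{"dx": 0,"dy": 0,"dz": 0,"twist": 0,"claw": 0.5},{"dx": 0,"dy": 0,"dz": 0,"twist": 0,"claw": 0.45}]}}

```text
t: 15.32
ee_pos: [0.4692, -0.298, 0.1925]
ee_rot: [-0.0, -0.065, 0.998, 0.0]
contact_force: [0.7, 0.4, -0.2]
width: 0.56
finger_force: 0.0
```

Emit:
{"name": "play_rows", "arguments": {"increments": [{"dx": 0,"dy": 0,"dz": 0,"twist": 0,"claw": 0.37},{"dx": 0,"dy": 0,"dz": 0,"twist": 0,"claw": 0.32},{"dx": 0,"dy": 0,"dz": 0,"twist": 0,"claw": 0.28},{"dx": 0,"dy": 0,"dz": 0,"twist": 0,"claw": 0.22},{"dx": 0,"dy": 0,"dz": 0,"twist": 0,"claw": 0.2},{"dx": 0,"dy": 0,"dz": 0,"twist": 0,"claw": 0.2},{"dx": 0,"dy": 0,"dz": 0,"twist": 0,"claw": 0.2}]}}

```text
t: 15.9
ee_pos: [0.4693, -0.2985, 0.1931]
ee_rot: [0.0, -0.065, 0.998, -0.0]
contact_force: [-0.9, 1.3, 6.4]
width: 0.28
finger_force: 30.0
```

```bash
python3 - <<'E'
from h import *
need((.469,-.298,.192),97.4)
E
```

```text
t 15.9 pos [ 0.4693 -0.2985  0.1931] yaw_y 97.4 tilt [ 5.e-04 -3.e-04 -1.e+00] dxyz [0.0002 0.0005 0.0011] twist 0.0 F [-0.9  1.3  6.4] w 0.28 ff 30.0
```

```bash
python3 - <<'E'
import numpy as np
t=np.radians(np.arange(0,361,5));y=-75*np.sin(t);z=-75*np.cos(t)
for k in range(6): print(k*60,[(round(a,1),round(b,1)) for a,b in zip(np.diff(y)[12*k:12*k+12],np.diff(z)[12*k:12*k+12])])
E
```

```text
0 [(np.float64(-6.5), np.float64(0.3)), (np.float64(-6.5), np.float64(0.9)), (np.float64(-6.4), np.float64(1.4)), (np.float64(-6.2), np.float64(2.0)), (np.float64(-6.0), np.float64(2.5)), (np.float64(-5.8), np.float64(3.0)), (np.float64(-5.5), np.float64(3.5)), (np.float64(-5.2), np.float64(4.0)), (np.float64(-4.8), np.float64(4.4)), (np.float64(-4.4), np.float64(4.8)), (np.float64(-4.0), np.float64(5.2)), (np.float64(-3.5), np.float64(5.5))]
60 [(np.float64(-3.0), np.float64(5.8)), (np.float64(-2.5), np.float64(6.0)), (np.float64(-2.0), np.float64(6.2)), (np.float64(-1.4), np.float64(6.4)), (np.float64(-0.9), np.float64(6.5)), (np.float64(-0.3), np.float64(6.5)), (np.float64(0.3), np.float64(6.5)), (np.float64(0.9), np.float64(6.5)), (np.float64(1.4), np.float64(6.4)), (np.float64(2.0), np.float64(6.2)), (np.float64(2.5), np.float64(6.0)), (np.float64(3.0), np.float64(5.8))]
120 [(np.float64(3.5), np.float64(5.5)), (np.float64(4.0), np.float64(5.2)), (np.float64(4.4), np.float64(4.8)), (np.float64(4.8), np.float64(4.4)), (np.float64(5.2), np.float64(4.0)), (np.float64(5.5), np.float
[... 890 characters left out ...]
t64(-6.5)), (np.float64(-0.3), np.float64(-6.5)), (np.float64(-0.9), np.float64(-6.5)), (np.float64(-1.4), np.float64(-6.4)), (np.float64(-2.0), np.float64(-6.2)), (np.float64(-2.5), np.float64(-6.0)), (np.float64(-3.0), np.float64(-5.8))]
300 [(np.float64(-3.5), np.float64(-5.5)), (np.float64(-4.0), np.float64(-5.2)), (np.float64(-4.4), np.float64(-4.8)), (np.float64(-4.8), np.float64(-4.4)), (np.float64(-5.2), np.float64(-4.0)), (np.float64(-5.5), np.float64(-3.5)), (np.float64(-5.8), np.float64(-3.0)), (np.float64(-6.0), np.float64(-2.5)), (np.float64(-6.2), np.float64(-2.0)), (np.float64(-6.4), np.float64(-1.4)), (np.float64(-6.5), np.float64(-0.9)), (np.float64(-6.5), np.float64(-0.3))]
```

Emit:
{"name": "play_rows", "arguments": {"increments": [{"dx": 0,"dy": -0.0065,"dz": 0.0003,"twist": 0,"claw": 0.2},{"dx": 0,"dy": -0.0065,"dz": 0.0009,"twist": 0,"claw": 0.2},{"dx": 0,"dy": -0.0064,"dz": 0.0014,"twist": 0,"claw": 0.2},{"dx": 0,"dy": -0.0062,"dz": 0.002,"twist": 0,"claw": 0.2},{"dx": 0,"dy": -0.006,"dz": 0.0025,"twist": 0,"claw": 0.2},{"dx": 0,"dy": -0.0058,"dz": 0.003,"twist": 0,"claw": 0.2}]}}

```text
t: 16.4
ee_pos: [0.4741, -0.336, 0.1823]
ee_rot: [0.0, -0.065, 0.998, 0.0]
contact_force: [1.5, 3.2, 0.9]
width: 0.279
finger_force: 30.0
```

```bash
python3 - <<'E'
from h import *
c,s=np.cos(np.radians(7.4)),np.sin(np.radians(7.4));th=np.radians(30)
need((.4692+.0375*s,-.298-.0375*c,.192-.075*(1-np.cos(th))),97.4)
E
```

```text
t 16.4 pos [ 0.4741 -0.336   0.1823] yaw_y 97.4 tilt [ 2.e-04  0.e+00 -1.e+00] dxyz [-0.      0.0008  0.0003] twist 0.0 F [1.5 3.2 0.9] w 0.279 ff 30.0
```

Emit:
{"name": "play_rows", "arguments": {"increments": [{"dx": 0,"dy": -0.0055,"dz": 0.0035,"twist": 0,"claw": 0.2},{"dx": 0,"dy": -0.0052,"dz": 0.004,"twist": 0,"claw": 0.2},{"dx": 0,"dy": -0.0048,"dz": 0.0044,"twist": 0,"claw": 0.2},{"dx": 0,"dy": -0.0044,"dz": 0.0048,"twist": 0,"claw": 0.2},{"dx": 0,"dy": -0.004,"dz": 0.0052,"twist": 0,"claw": 0.2},{"dx": 0,"dy": -0.0035,"dz": 0.0055,"twist": 0,"claw": 0.2}]}}

```text
t: 16.9
ee_pos: [0.4775, -0.3627, 0.1544]
ee_rot: [-0.0, -0.065, 0.998, 0.0]
contact_force: [3.2, 8.2, 2.3]
width: 0.279
finger_force: 30.0
```

Emit:
{"name": "play_rows", "arguments": {"increments": [{"dx": 0,"dy": -0.003,"dz": 0.0058,"twist": 0,"claw": 0.2},{"dx": 0,"dy": -0.0025,"dz": 0.006,"twist": 0,"claw": 0.2},{"dx": 0,"dy": -0.002,"dz": 0.0062,"twist": 0,"claw": 0.2},{"dx": 0,"dy": -0.0014,"dz": 0.0064,"twist": 0,"claw": 0.2},{"dx": 0,"dy": -0.0009,"dz": 0.0065,"twist": 0,"claw": 0.2},{"dx": 0,"dy": -0.0003,"dz": 0.0065,"twist": 0,"claw": 0.2}]}}

```text
t: 17.4
ee_pos: [0.4787, -0.372, 0.1169]
ee_rot: [-0.0, -0.065, 0.998, 0.001]
contact_force: [2.6, 14.3, 8.0]
width: 0.277
finger_force: 30.0
```

```bash
cat >> h.py <<'E'
def chk(deg):
    c,s=np.cos(np.radians(7.4)),np.sin(np.radians(7.4));th=np.radians(deg);k=.075*np.sin(th)
    need((.4692+k*s,-.298-k*c,.192-.075*(1-np.cos(th))),97.4)
E
python3 -c "
from h import *
chk(90)"
```

```text
t 17.4 pos [ 0.4787 -0.372   0.1169] yaw_y 97.4 tilt [-7.0e-04  1.7e-03 -1.0e+00] dxyz [-0.0001 -0.0004 -0.0001] twist -0.0 F [ 2.6 14.3  8. ] w 0.277 ff 30.0
```

Emit:
{"name": "play_rows", "arguments": {"increments": [{"dx": 0,"dy": 0.0008,"dz": 0.0065,"twist": 0,"claw": 0.2},{"dx": 0,"dy": 0.0013,"dz": 0.0065,"twist": 0,"claw": 0.2},{"dx": 0,"dy": 0.0014,"dz": 0.0064,"twist": 0,"claw": 0.2},{"dx": 0,"dy": 0.002,"dz": 0.0062,"twist": 0,"claw": 0.2},{"dx": 0,"dy": 0.0025,"dz": 0.006,"twist": 0,"claw": 0.2},{"dx": 0,"dy": 0.003,"dz": 0.0058,"twist": 0,"claw": 0.2}]}}

```text
t: 17.9
ee_pos: [0.4775, -0.3618, 0.0801]
ee_rot: [-0.0, -0.065, 0.998, 0.0]
contact_force: [-1.0, 7.1, 15.7]
width: 0.278
finger_force: 30.0
```

Emit:
{"name": "play_rows", "arguments": {"increments": [{"dx": 0,"dy": 0.0035,"dz": 0.0055,"twist": 0,"claw": 0.2},{"dx": 0,"dy": 0.004,"dz": 0.0052,"twist": 0,"claw": 0.2},{"dx": 0,"dy": 0.0044,"dz": 0.0048,"twist": 0,"claw": 0.2},{"dx": 0,"dy": 0.0048,"dz": 0.0044,"twist": 0,"claw": 0.2},{"dx": 0,"dy": 0.0052,"dz": 0.004,"twist": 0,"claw": 0.2},{"dx": 0,"dy": 0.0055,"dz": 0.0035,"twist": 0,"claw": 0.2}]}}

```text
t: 18.4
ee_pos: [0.4742, -0.3356, 0.0534]
ee_rot: [0.0, -0.065, 0.998, -0.001]
contact_force: [-5.8, -1.0, 20.7]
width: 0.277
finger_force: 30.0
```

```bash
python3 -c "
from h import *
chk(150)"
```

```text
t 18.4 pos [ 0.4742 -0.3356  0.0534] yaw_y 97.43 tilt [ 7.0e-04 -1.6e-03 -1.0e+00] dxyz [0.0001 0.0004 0.0014] twist 0.03 F [-5.8 -1.  20.7] w 0.277 ff 30.0
```

Emit:
{"name": "play_rows", "arguments": {"increments": [{"dx": 0,"dy": 0.0058,"dz": 0.0026,"twist": 0,"claw": 0.2},{"dx": 0,"dy": 0.006,"dz": 0.0021,"twist": 0,"claw": 0.2},{"dx": 0,"dy": 0.0062,"dz": 0.0018,"twist": 0,"claw": 0.2},{"dx": 0,"dy": 0.0064,"dz": 0.0014,"twist": 0,"claw": 0.2},{"dx": 0,"dy": 0.0065,"dz": 0.0009,"twist": 0,"claw": 0.2},{"dx": 0,"dy": 0.0065,"dz": 0.0003,"twist": 0,"claw": 0.2}]}}

```text
t: 18.9
ee_pos: [0.4692, -0.2982, 0.0432]
ee_rot: [0.0, -0.065, 0.998, -0.001]
contact_force: [4.1, -3.7, -4.0]
width: 0.279
finger_force: 30.0
```

```bash
python3 -c "
from h import *
chk(180)"
```

```text
t 18.9 pos [ 0.4692 -0.2982  0.0432] yaw_y 97.41 tilt [ 9.0e-04 -1.3e-03 -1.0e+00] dxyz [0.     0.0002 0.0012] twist 0.01 F [ 4.1 -3.7 -4. ] w 0.279 ff 30.0
```

Emit:
{"name": "play_rows", "arguments": {"increments": [{"dx": 0,"dy": 0.0065,"dz": -0.0003,"twist": 0,"claw": 0.2},{"dx": 0,"dy": 0.0065,"dz": -0.0009,"twist": 0,"claw": 0.2},{"dx": 0,"dy": 0.0064,"dz": -0.0014,"twist": 0,"claw": 0.2},{"dx": 0,"dy": 0.0062,"dz": -0.002,"twist": 0,"claw": 0.2},{"dx": 0,"dy": 0.006,"dz": -0.0025,"twist": 0,"claw": 0.2},{"dx": 0,"dy": 0.0058,"dz": -0.003,"twist": 0,"claw": 0.2}]}}

```text
t: 19.4
ee_pos: [0.4643, -0.2602, 0.0533]
ee_rot: [0.0, -0.065, 0.998, -0.0]
contact_force: [5.8, 1.6, -3.2]
width: 0.28
finger_force: 30.0
```

Emit:
{"name": "play_rows", "arguments": {"increments": [{"dx": 0,"dy": 0.0055,"dz": -0.0035,"twist": 0,"claw": 0.2},{"dx": 0,"dy": 0.0052,"dz": -0.004,"twist": 0,"claw": 0.2},{"dx": 0,"dy": 0.0048,"dz": -0.0044,"twist": 0,"claw": 0.2},{"dx": 0,"dy": 0.0044,"dz": -0.0048,"twist": 0,"claw": 0.2},{"dx": 0,"dy": 0.004,"dz": -0.0052,"twist": 0,"claw": 0.2},{"dx": 0,"dy": 0.0035,"dz": -0.0055,"twist": 0,"claw": 0.2}]}}

```text
t: 19.9
ee_pos: [0.4607, -0.2329, 0.081]
ee_rot: [0.0, -0.065, 0.998, 0.0]
contact_force: [4.9, 4.2, -1.4]
width: 0.28
finger_force: 30.0
```

```bash
python3 -c "
from h import *
chk(240)"
```

```text
t 19.9 pos [ 0.4607 -0.2329  0.081 ] yaw_y 97.41 tilt [ 1.e-04  3.e-04 -1.e+00] dxyz [-0.     -0.0007  0.0015] twist 0.01 F [ 4.9  4.2 -1.4] w 0.28 ff 30.0
```

Emit:
{"name": "play_rows", "arguments": {"increments": [{"dx": 0,"dy": 0.003,"dz": -0.0058,"twist": 0,"claw": 0.2},{"dx": 0,"dy": 0.0025,"dz": -0.006,"twist": 0,"claw": 0.2},{"dx": 0,"dy": 0.002,"dz": -0.0062,"twist": 0,"claw": 0.2},{"dx": 0,"dy": 0.0014,"dz": -0.0064,"twist": 0,"claw": 0.2},{"dx": 0,"dy": 0.0009,"dz": -0.0065,"twist": 0,"claw": 0.2},{"dx": 0,"dy": 0.0003,"dz": -0.0065,"twist": 0,"claw": 0.2}]}}

```text
t: 20.4
ee_pos: [0.4595, -0.2231, 0.1187]
ee_rot: [0.0, -0.065, 0.998, 0.0]
contact_force: [3.6, 3.1, 0.8]
width: 0.28
finger_force: 30.0
```

Emit:
{"name": "play_rows", "arguments": {"increments": [{"dx": 0,"dy": -0.0003,"dz": -0.0065,"twist": 0,"claw": 0.2},{"dx": 0,"dy": -0.0009,"dz": -0.0065,"twist": 0,"claw": 0.2},{"dx": 0,"dy": -0.0014,"dz": -0.0064,"twist": 0,"claw": 0.2},{"dx": 0,"dy": -0.002,"dz": -0.0062,"twist": 0,"claw": 0.2},{"dx": 0,"dy": -0.0025,"dz": -0.006,"twist": 0,"claw": 0.2},{"dx": 0,"dy": -0.003,"dz": -0.0058,"twist": 0,"claw": 0.2}]}}

```text
t: 20.9
ee_pos: [0.4608, -0.2334, 0.1561]
ee_rot: [0.0, -0.065, 0.998, 0.0]
contact_force: [3.4, 2.3, 0.5]
width: 0.279
finger_force: 30.0
```

```bash
python3 -c "
from h import *
chk(300)"
```

```text
t 20.9 pos [ 0.4608 -0.2334  0.1561] yaw_y 97.41 tilt [ 3.e-04  0.e+00 -1.e+00] dxyz [ 0.     -0.0002  0.0016] twist 0.01 F [3.4 2.3 0.5] w 0.279 ff 30.0
```

Emit:
{"name": "play_rows", "arguments": {"increments": [{"dx": 0,"dy": -0.0035,"dz": -0.0055,"twist": 0,"claw": 0.2},{"dx": 0,"dy": -0.004,"dz": -0.0052,"twist": 0,"claw": 0.2},{"dx": 0,"dy": -0.0044,"dz": -0.0048,"twist": 0,"claw": 0.2},{"dx": 0,"dy": -0.0048,"dz": -0.0044,"twist": 0,"claw": 0.2},{"dx": 0,"dy": -0.0052,"dz": -0.004,"twist": 0,"claw": 0.2},{"dx": 0,"dy": -0.0055,"dz": -0.0033,"twist": 0,"claw": 0.2}]}}

```text
t: 21.4
ee_pos: [0.4644, -0.2611, 0.1836]
ee_rot: [0.0, -0.065, 0.998, -0.0]
contact_force: [6.7, 1.4, -3.3]
width: 0.275
finger_force: 30.0
```

Emit:
{"name": "play_rows", "arguments": {"increments": [{"dx": 0,"dy": -0.0058,"dz": -0.0027,"twist": 0,"claw": 0.2},{"dx": 0,"dy": -0.006,"dz": -0.0022,"twist": 0,"claw": 0.2},{"dx": 0,"dy": -0.0062,"dz": -0.0018,"twist": 0,"claw": 0.2},{"dx": 0,"dy": -0.0064,"dz": -0.0012,"twist": 0,"claw": 0.2},{"dx": 0,"dy": -0.0065,"dz": -0.0007,"twist": 0,"claw": 0.2},{"dx": 0,"dy": -0.0065,"dz": 0,"twist": 0,"claw": 0.2},{"dx": 0,"dy": 0,"dz": 0,"twist": 0,"claw": 0.2},{"dx": 0,"dy": 0,"dz": 0,"twist": 0,"claw": 0.2}]}}

```text
t: 22.07
ee_pos: [0.4694, -0.2991, 0.193]
ee_rot: [0.0, -0.065, 0.998, -0.001]
contact_force: [-0.5, -3.8, 10.3]
width: 0.275
finger_force: 30.0
```

```bash
python3 -c "
from h import *
chk(360)"
```

```text
t 22.07 pos [ 0.4694 -0.2991  0.193 ] yaw_y 97.4 tilt [ 0.001  -0.0021 -1.    ] dxyz [0.     0.0011 0.001 ] twist -0.0 F [-0.5 -3.8 10.3] w 0.275 ff 30.0
```

Emit:
{"name": "play_rows", "arguments": {"increments": [{"dx": 0,"dy": 0.0012,"dz": 0,"twist": 0,"claw": 0.2},{"dx": 0,"dy": 0,"dz": 0,"twist": 0,"claw": 0.2},{"dx": 0,"dy": 0,"dz": 0,"twist": 0,"claw": 0.4},{"dx": 0,"dy": 0,"dz": 0,"twist": 0,"claw": 0.6},{"dx": 0,"dy": 0,"dz": 0,"twist": 0,"claw": 0.75},{"dx": 0,"dy": 0,"dz": 0,"twist": 0,"claw": 0.75},{"dx": 0,"dy": 0,"dz": 0,"twist": 0,"claw": 0.75}]}}

```text
t: 22.65
ee_pos: [0.4686, -0.2962, 0.1917]
ee_rot: [-0.0, -0.065, 0.998, 0.0]
contact_force: [0.4, -0.7, 0.4]
width: 0.614
finger_force: 0.0
```

Emit:
{"name": "play_rows", "arguments": {"increments": [{"dx": 0,"dy": 0,"dz": -0.01,"twist": 0,"claw": 0.75},{"dx": 0,"dy": 0,"dz": -0.02,"twist": 0,"claw": 0.75},{"dx": 0,"dy": 0,"dz": -0.025,"twist": 0,"claw": 0.75},{"dx": 0,"dy": 0,"dz": -0.025,"twist": 0,"claw": 0.75},{"dx": 0,"dy": 0,"dz": -0.02,"twist": 0,"claw": 0.75},{"dx": 0.03,"dy": 0,"dz": -0.01,"twist": 0,"claw": 0.75},{"dx": 0.03,"dy": 0,"dz": 0,"twist": 0,"claw": 0.75}]}}

```text
t: 23.23
ee_pos: [0.4101, -0.3045, 0.3051]
ee_rot: [0.001, -0.066, 0.998, -0.001]
contact_force: [-0.1, -0.5, -0.2]
width: 0.753
finger_force: 0.0
```

```bash
python3 - <<'E'
from h import *
need((.4,-.3,.3),97.4)
g=grab('scene','s9.png');k=grab('top','t9.png')
for f,o in((g,'scene0'),(k,'top0')):
    for im in (cv2.imread(f'pics/{o}.png'),f['img']):
        h=cv2.cvtColor(im,cv2.COLOR_BGR2HSV);m=(((h[...,0]<6)|(h[...,0]>174))&(h[...,1]>190)&(h[...,2]>60)).astype(np.uint8)
        n,l,s,c=cv2.connectedComponentsWithStats(m);print(o,[(s[i,:5].tolist(),c[i].round(1).tolist()) for i in range(1,n) if s[i,4]>150])
I=np.zeros((600,800,3),np.uint8);I[:400]=cv2.resize(g['img'][90:330,80:400],(533,400)).__class__((400,800,3),np.uint8) if 0 else 0
I[:420,:560]=cv2.resize(g['img'][90:330,80:400],(560,420));I[420:,:560]=cv2.resize(k['img'][180:283,270:590],(560,180))
cv2.imwrite('pics/c9.png',I[:,:560])
E
```

```text
t 23.23 pos [ 0.4101 -0.3045  0.3051] yaw_y 97.51 tilt [ 0.003  -0.0026 -1.    ] dxyz [0.0094 0.0058 0.0051] twist 0.11 F [-0.1 -0.5 -0.2] w 0.753 ff 0.0
scene0 [([182, 115, 30, 27, 322], [196.8, 128.8])]
scene0 [([182, 115, 30, 28, 323], [196.7, 128.8])]
top0 [([508, 249, 18, 47, 550], [516.3, 272.8])]
top0 [([507, 250, 19, 45, 507], [516.1, 272.6])]
```

View pics/c9.png

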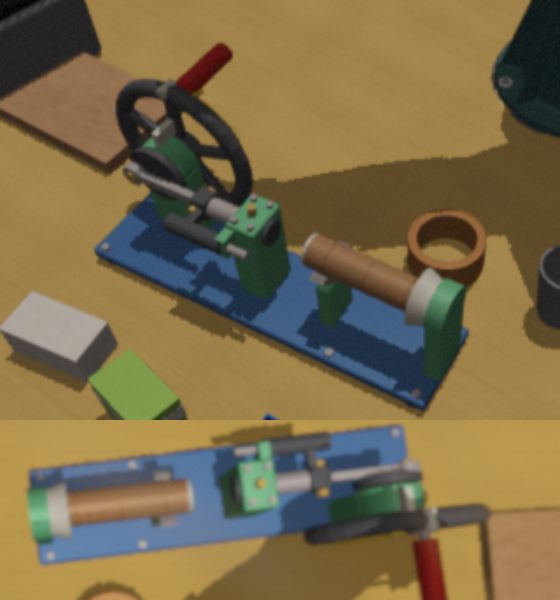

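The handle is back within 0.2 px of its starting pixels. The cap shows only its thin rim at (310,245), the tube is seated in the cup and V rest, the ram is back and the bystanders are unmoved. I'm handing the job in.

```bash
python3 -c "
from cell import robot
print(robot.close_job())"
```

```text
the job is handed in; nothing more can be done
None
```

The tube is seated in the cup and capped, the flywheel turned one revolution and is parked with the handle at the top, and the job was handed in at about 23 s; while lowering the tube, its cap brushed the drawn-back ram at about 12 N, below the 16 N it takes to slide.

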